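Restock the empty cells of the pad-roll rack

ROBOT

A 6-joint arm with a two-finger parallel gripper is mounted at the origin on a cart in front of the work surface, level with it; the furniture and walls round the work are solid. World frame = base frame: x ahead of the robot, y to its left, z up, the work surface at z = 0. Lengths are in m, angles in degrees, forces in N, time in s.
With the tool pointing down it reaches from about 0.35 to 0.975 m from the base axis. Payload 17.4 kg.
Tool frame: the origin (TCP) lies at the very end of the fingers, on their centre line; the grasp point (between the pads) lies 19 mm behind it; z points along the fingers, y is the line along which they close (so a half turn about z gives the same grasp; the last joint's range is limited). The gripper opens to 85 mm and grips with 20 to 120 N. Pads are 22 mm wide; open, the fingers measure 114 mm over their backs; the gripper's body (76 mm by 85 mm) begins 54 mm behind the grasp point. The pads swing forward as they close: fully open they stand 13 mm farther back than shut.
Start: joints at [-77.166, 6.646, 82.598, -0, 90.757, -2.166], TCP at [0.175, -0.652, 0.231] pointing down, gripper open.
Joint ranges: [-162.19, 162.19], [-47.58, 125.68], [4.15, 143.07], [-65.23, 245.23], [0.69, 171.88], [-170.13, 170.13]. Speed limits (degrees/s): [108.29, 108.29, 127.2, 180, 180, 180].

INTERFACE

Orientations are given as a 3x3 rotation matrix whose columns are the frame's x, y, z axes.
In Python, from station import env gives the robot as it stands. The module is installed in compiled form; this text tells all that it offers.
- The arm moves only by the tool step_arm, never from a script. Its argument "deltas" is a list of rows, each a list of 3 entries, a list of its own where there are three numbers: the turn, a rotation vector about the tool's x, y, z in degrees, then the shift along the tool's x, y, z in cm, then the opening, from 0 (shut) to 1 (fully open). A call has 1 to 8 rows; each row is the pose to reach, as a shift and turn from the pose commanded when the call began, along the tool's axes at that moment; what a row does not reach only later rows make up. A row lasts 1/10 s, in which the tool goes at most 50 mm and 8.59 degrees, less where a joint would pass 70% of its speed; a pose out of reach is approached as far as the arm can. A call with a gripper value outside its range is refused whole. The fingers move at their own pace and stop on an object; "squeeze" is the grip in N (left out, the last holds). Time passes only in rows, so rows that repeat a pose let the fingers close. It gives the time, the measured TCP pose, the force, the opening and the grip force at its end, in the units of the state.
- env.observe(): the state, without advancing time (a new reading comes with each control period).
- env.grab_frame(name): name is "side" or "top"; returns a dict with "frame" (480x640x3 uint8, blue, green, red), "depth" (480x640 float32, m along the optical axis (not along the pixel's ray), 0 where there is no reading), "intrinsics" (3x3 intrinsics, pixels), "k1" (the pictures are not rectified: a ray, as slopes to the right and down, at radius r is drawn at 1 + k1 r^2 times it, then the intrinsics apply), "cam_to_world" (4x4, takes a point from camera to world coordinates). Camera axes: x right, y up, looking along -z (the intrinsics and any distortion apply to the point x, -y, -z); pixel columns grow to the right and rows downward; lengths in m; the calibration is good to about 2 mm. A picture is of the moment at which its call begins.
- env.job_done(): hands the job in; it is judged then, once.
Trained networks look in the newest picture that a camera, given by its name, has taken for a name from the list of things; names that differ only in an ending like _2 or _b are one class to them, and where a whole thing is asked for, a point or a joint stands for the part that bears it (a point fixed in the world has none). Each returns a list of dicts, best first, with "score" (0 to 1); they miss things now and then, are a little off and sometimes report something else, mostly with a low value. They report only what shows in the picture. A call takes as long as a camera call. They do not tell look-alikes from the thing itself.
- env.boxes_of(camera, name): "point" ([x, y, z] in m, in world coordinates, good to about 4 mm: the middle of the surface that is visible of it).
- env.masks_of(camera, name): "mask" (480x640 bool, what is visible of it).
- env.tip_of(camera, name): "point" ([x, y, z] in m, in world coordinates, good to about 4 mm: a listed point, or the origin of a listed thing).
The state is a dict: "time": time; "joint_pos": joint angles; "joint_vel": joint speeds; "effort": joint torques, N m; "tcp_pos": TCP position; "orientation": TCP orientation; "wrist_force": force on the tool from outside, world axes, zero at the start; "wrist_torque": the same for the moment, N m; "width": finger opening in m; "finger_force": force on a finger pad.
Only numpy, scipy, OpenCV 4.12 (cv2) and the standard library are available. Lean on these libraries where they do the work, as an engineer would, in place of code of your own. Each camera call takes 0.05 s, during which the arm holds its last target. There are 200 camera calls.

TASK

Two of the four cells of the blue rack have run out of blocking-pad rolls. Slide the two spare white rolls lying in front of it along the bench, without lifting them, one into each empty cell, fully home against the back stop. Leave the rolls already in the rack, and everything else on the bench, where they are.

Things in the scene. Friction and masses are not known exactly. Their poses are not given: they have to be found in the camera images.
- rack: Aluminium rail, 320 mm long (y), 24 mm tall, behind four blue cells side by side, 78 mm apart; fixed. Origin on the bench in the middle of the row of cells; x points away from the robot. Which cell stands where in the row varies; two are empty at the start: tell which by where the rolls are.
- cell_a: Blue U-shaped cell of the rack, fixed; no floor or roof. Origin on the bench where the centre of a fully home roll belongs; x points in, away from the opening that faces the robot; y along the rack. 70 mm wide inside; walls 4 mm thick, 20 mm tall; back stop face at x = +31 mm, side walls end at x = -15 mm, so a home roll sticks out 16 mm. May be empty or full.
- cell_b: Blue U-shaped cell of the rack, fixed; no floor or roof. Origin on the bench where the centre of a fully home roll belongs; x points in, away from the opening that faces the robot; y along the rack. 70 mm wide inside; walls 4 mm thick, 20 mm tall; back stop face at x = +31 mm, side walls end at x = -15 mm, so a home roll sticks out 16 mm. May be empty or full.
- cell_c: Blue U-shaped cell of the rack, fixed; no floor or roof. Origin on the bench where the centre of a fully home roll belongs; x points in, away from the opening that faces the robot; y along the rack. 70 mm wide inside; walls 4 mm thick, 20 mm tall; back stop face at x = +31 mm, side walls end at x = -15 mm, so a home roll sticks out 16 mm. May be empty or full.
- cell_d: Blue U-shaped cell of the rack, fixed; no floor or roof. Origin on the bench where the centre of a fully home roll belongs; x points in, away from the opening that faces the robot; y along the rack. 70 mm wide inside; walls 4 mm thick, 20 mm tall; back stop face at x = +31 mm, side walls end at x = -15 mm, so a home roll sticks out 16 mm. May be empty or full.
- stock_1: white roll of blocking pads lying flat, 62 mm outer diameter, 26 mm tall, 70 g; origin at the centre of its underside, z up. Already in a cell of the rack; leave it.
- stock_2: white roll of blocking pads lying flat, 62 mm outer diameter, 26 mm tall, 70 g; origin at the centre of its underside, z up. Already in a cell of the rack; leave it.
- spare_1: white roll of blocking pads lying flat, 62 mm outer diameter, 26 mm tall, 70 g; origin at the centre of its underside, z up. A spare, lying on the bench in front of the rack.
- spare_2: white roll of blocking pads lying flat, 62 mm outer diameter, 26 mm tall, 70 g; origin at the centre of its underside, z up. A spare, lying on the bench in front of the rack.
- oil_pen: blue dropper bottle, base 41 mm across, 66 mm tall; loose bystander, leave it. Origin at the centre of its underside
- screwdriver: small screwdriver with a blue cap lying on the bench, 109 mm long (along its y), 21 mm thick; loose bystander, leave it. Origin at the centre of its underside
- screw_box: closed blue screw box with a clear lid, 67x115x21 mm; loose bystander, leave it. Origin at the centre of its underside
- lens_blank: clear round lens blank lying flat, 62 mm across, 6 mm thick; loose bystander, leave it. Origin at the centre of its underside
Things that resemble listed ones, but are neither listed nor needed, are in the scene too. Leave any turquoise or yellow look-alike of the spare_1 alone.

How it is judged (in metres and radians):
At the end, for the whole second after the job is handed in: Each of the four cells holds one roll, flat on the bench, within 7 mm of fully home (along the cell's x) and within 9 mm of its middle (y); all four rolls are at rest (((x of spare_1 in the frame of cell_a between -0.007 and 0.007 m and y of spare_1 in the frame of cell_a between -0.009 and 0.009 m) or (x of spare_2 in the frame of cell_a between -0.007 and 0.007 m and y of spare_2 in the frame of cell_a between -0.009 and 0.009 m) or (x of stock_1 in the frame of cell_a between -0.007 and 0.007 m and y of stock_1 in the frame of cell_a between -0.009 and 0.009 m) or (x of stock_2 in the frame of cell_a between -0.007 and 0.007 m and y of stock_2 in the frame of cell_a between -0.009 and 0.009 m)) and ((x of spare_1 in the frame of cell_b between -0.007 and 0.007 m and y of spare_1 in the frame of cell_b between -0.009 and 0.009 m) or (x of spare_2 in the frame of cell_b between -0.007 and 0.007 m and y of spare_2 in the frame of cell_b between -0.009 and 0.009 m) or (x of stock_1 in the frame of cell_b between -0.007 and 0.007 m and y of stock_1 in the frame of cell_b between -0.009 and 0.009 m) or (x of stock_2 in the frame of cell_b between -0.007 and 0.007 m and y of stock_2 in the frame of cell_b between -0.009 and 0.009 m)) and ((x of spare_1 in the frame of cell_c between -0.007 and 0.007 m and y of spare_1 in the frame of cell_c between -0.009 and 0.009 m) or (x of spare_2 in the frame of cell_c between -0.007 and 0.007 m and y of spare_2 in the frame of cell_c between -0.009 and 0.009 m) or (x of stock_1 in the frame of cell_c between -0.007 and 0.007 m and y of stock_1 in the frame of cell_c between -0.009 and 0.009 m) or (x of stock_2 in the frame of cell_c between -0.007 and 0.007 m and y of stock_2 in the frame of cell_c between -0.009 and 0.009 m)) and ((x of spare_1 in the frame of cell_d between -0.007 and 0.007 m and y of spare_1 in the frame of cell_d between -0.009 and 0.009 m) or (x of spare_2 in the frame of cell_d between -0.007 and 0.007 m and y of spare_2 in the frame of cell_d between -0.009 and 0.009 m) or (x of stock_1 in the frame of cell_d between -0.007 and 0.007 m and y of stock_1 in the frame of cell_d between -0.009 and 0.009 m) or (x of stock_2 in the frame of cell_d between -0.007 and 0.007 m and y of stock_2 in the frame of cell_d between -0.009 and 0.009 m)) and height (world z) of each of spare_1, spare_2, stock_1, stock_2 below 0.006 m and angle between each of spare_1, spare_2, stock_1, stock_2's own z axis and vertical below 0.1 rad and linear speed of each of spare_1, spare_2, stock_1, stock_2 below 0.01 m/s); the robot touches nothing.
It fails at once if a spare roll is lifted more than 12 mm off the bench or tipped over (height (world z) of any of spare_1, spare_2 above 0.012 m or angle between any of spare_1, spare_2's own z axis and vertical above 0.5 rad).
It fails at once if a roll already in the rack is shifted more than 10 mm (distance of any of stock_1, stock_2 from where it was at the start of the episode above 0.01 m).
It fails at once if a bystander is shifted more than 20 mm (distance of any of oil_pen, screwdriver, screw_box, lens_blank from where it was at the start of the episode above 0.02 m).
It also fails if it takes over 69 s, if anything falls off the work surface, if the arm or the gripper's body presses on something with over 40 N, if the wrist force passes 120 N, or if a joint passes its speed limit or range.

## Working session

There is one attempt and no reset: what is moved stays moved. The work goes in short steps, Python scripts to look and compute and a tool call to move; the robot and the scene stay as the last step left them, time stands still between calls to the robot, and variables do not carry over. Pictures are saved under pics/ and viewed, at most 10 in all, crops included, and the job is handed in when it is done.

Besides the shell and the picture viewer there is one more tool, called as name(argument=value, ...), one argument or row to a line, values as JSON. step_arm: Moves the arm, as the interface text tells. Its arguments: {"type":"object","properties":{"deltas":{"type":"array"},"squeeze":{"type":"number"}},"required":["deltas"]}

```bash
mkdir -p pics
cat > h.py <<'E'
import numpy as np, cv2
from station import env
def cloud(f):
    K=f["intrinsics"];d=f["depth"];v,u=np.mgrid[:480,:640]
    D=np.array([f["k1"],0,0,0.])
    p=cv2.undistortPoints(np.stack([u,v],-1).reshape(-1,1,2).astype(np.float64),np.array(K,float),D).reshape(480,640,2)
    c=np.stack([p[...,0]*d,-p[...,1]*d,-d],-1)
    T=np.array(f["cam_to_world"]);return c@T[:3,:3].T+T[:3,3]
E
python3 - <<'E'
from h import *
s=env.observe();print(s["tcp_pos"],s["orientation"],s["time"])
for n in("top","side"):
    f=env.grab_frame(n);cv2.imwrite(f"pics/{n}0.png",f["frame"]);np.save(n+"0.npy",cloud(f))
    print(n,np.round(np.array(f["cam_to_world"])[:3,3],2))
    for o in("spare_1","stock_1","cell_a","rack","oil_pen","screwdriver","screw_box","lens_blank"):
        print(o,[(np.round(r["point"],3).tolist(),round(r["score"],2)) for r in env.tip_of(n,o)])
E
```

```text
[ 0.17463581 -0.65182382  0.23056666] [[ 9.65932774e-01  2.58792985e-01 -2.59722988e-04]
 [ 2.58793113e-01 -9.65932133e-01  1.11328344e-03]
 [ 3.72351659e-05 -1.14257149e-03 -9.99999347e-01]] 0.0
top [ 0.29 -0.09  1.39]
spare_1 [([0.374, -0.24, -0.003], 0.96), ([0.497, -0.274, 0.0], 0.91), ([0.373, 0.046, 0.006], 0.73), ([0.474, 0.117, -0.003], 0.57), ([0.632, -0.308, -0.002], 0.56)]
stock_1 [([0.635, 0.078, 0.001], 0.81), ([0.607, -0.159, -0.0], 0.26)]
cell_a [([0.632, 0.079, -0.004], 0.71), ([0.626, -0.0, 0.004], 0.65), ([0.616, -0.076, -0.001], 0.52), ([0.607, -0.162, -0.001], 0.51)]
rack []
oil_pen [([0.524, 0.313, 0.005], 0.63)]
screwdriver [([0.394, -0.07, -0.002], 0.66)]
screw_box [([0.396, 0.318, 0.001], 0.62)]
lens_blank [([0.396, -0.451, 0.001], 0.79)]
side [0.18 0.86 0.64]
spare_1 [([0.495, -0.271, 0.0], 0.82), ([0.373, 0.048, -0.002], 0.77), ([0.633, -0.305, 0.004], 0.7), ([0.473, 0.124, 0.004], 0.58), ([0.377, -0.242, 0.002], 0.57)]
stock_1 [([0.604, -0.152, -0.001], 0.84)]
cell_a [([0.614, -0.076, 0.0], 0.62), ([0.626, -0.002, 0.0], 0.57), ([0.606, -0.156, 0.001], 0.55)]
rack [([0.622, -0.039, 0.004], 0.55)]
oil_pen []
screwdriver [([0.398, -0.068, -0.001], 0.6)]
screw_box [([0.4, 0.313, -0.0], 0.74)]
lens_blank [([0.392, -0.451, -0.002], 0.42)]
```

View pics/top0.png

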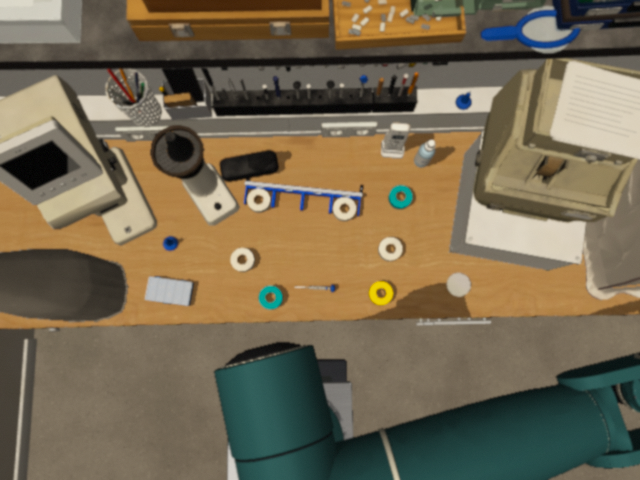

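View pics/side0.png

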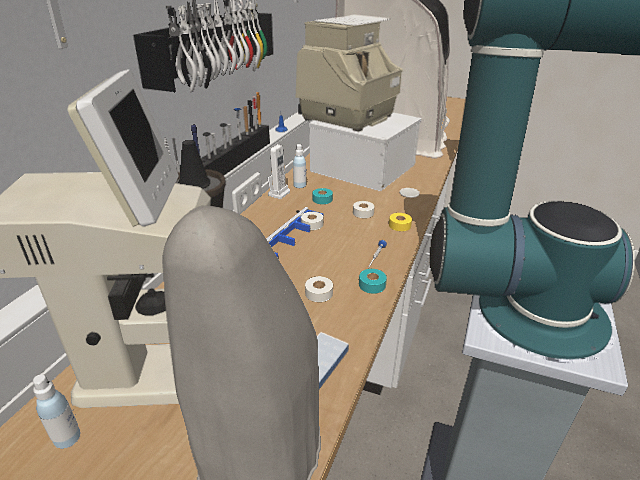

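The rack's rolls sit at top-view pixels (259,199) and (344,208), so the two middle cells are empty. The candidate rolls are:
- White (243,259) and white (391,248): these are the spares, because they are white and lie in front of the rack.
- Turquoise (271,297) and (401,196), and yellow (381,293): look-alikes, left alone.

Next I'll confirm this in a crop and refine the positions.

Run:
```python
from h import *
im=cv2.imread("pics/top0.png");c=np.load("top0.npy")
cv2.imwrite("pics/crop.png",cv2.resize(im[170:320,220:420],(800,600),interpolation=cv2.INTER_CUBIC))
hsv=cv2.cvtColor(im,cv2.COLOR_BGR2HSV)
for n,(u,v) in dict(stkL=(259,199),stkR=(344,208),spL=(243,259),spR=(391,248)).items():
    w=np.zeros((480,640),bool);w[v-17:v+18,u-17:u+18]=1
    m=w&(hsv[...,1]<70)&(hsv[...,2]>130)&(c[...,2]>.018)&(c[...,2]<.032)
    p=c[m];h=cv2.convexHull(p[:,:2].astype(np.float32))
    print(n,m.sum(),np.round(cv2.minEnclosingCircle(h),4) if 0 else cv2.minEnclosingCircle(h),p.mean(0).round(4))
m=(abs(hsv[...,0].astype(int)-112)<14)&(hsv[...,1]>130)&(c[...,2]>.012)&(c[...,2]<.03)
w=np.zeros_like(m);w[175:222,238:370]=1;p=c[m&w]
print(len(p),cv2.minAreaRect(p[:,:2].astype(np.float32)))
# finger/side walls: blue in rack frame, yaw from stock rolls
a=-np.arctan2(.027,.236);x=np.array([np.cos(a),np.sin(a)]);y=np.array([-x[1],x[0]])
q=np.stack([p[:,:2]@x,p[:,:2]@y],1)
k=q[:,0]<np.median(q[:,0])-.015
print(np.histogram(q[:,0],np.arange(.56,.70,.005)),np.sort(q[k][:,1]).round(3))
```

```text
stkL 454 ((0.6524408459663391, 0.07366720587015152), 0.049615100026130676) [0.6452 0.0752 0.0242]
stkR 456 ((0.6263745427131653, -0.15170687437057495), 0.051777198910713196) [ 0.6159 -0.1533  0.0243]
spL 332 ((0.4735022485256195, 0.12080451101064682), 0.030841460451483727) [0.4736 0.1203 0.0248]
spR 332 ((0.4921063184738159, -0.2714087963104248), 0.03123358264565468) [ 0.4923 -0.2704  0.0243]
311 ((0.6319887638092041, -0.04030837118625641), (0.3093971908092499, 0.049575116485357285), 82.47187042236328)
(array([  0,   0,   0,   0,   0,   0,   0,   0,   0,   3,  17,  18,  14,
        19,  20,  17,  19,  21, 108,  55,   0,   0,   0,   0,   0,   0,
         0]), array([0.56 , 0.565, 0.57 , 0.575, 0.58 , 0.585, 0.59 , 0.595, 0.6  ,
       0.605, 0.61 , 0.615, 0.62 , 0.625, 0.63 , 0.635, 0.64 , 0.645,
       0.65 , 0.655, 0.66 , 0.665, 0.67 , 0.675, 0.68 , 0.685, 0.69 ,
       0.695])) [-0.123 -0.122 -0.122 -0.122 -0.121 -0.121 -0.121 -0.121 -0.12  -0.12
 -0.12  -0.12  -0.12  -0.048 -0.048 -0.048 -0.048 -0.047 -0.047 -0.047
 -0.047 -0.046 -0.046 -0.045 -0.045 -0.045 -0.045 -0.044 -0.044 -0.044
 -0.043  0.028  0.029  0.029  0.029  0.03   0.03   0.03   0.03   0.03
  0.031  0.031  0.031  0.032  0.032  0.032  0.033  0.033  0.033  0.033
  0.033  0.034  0.034  0.034  0.035  0.106  0.107  0.107  0.107  0.107
  0.108  0.108  0.108  0.108  0.108  0.108  0.109  0.109  0.11   0.111
  0.111  0.111  0.111  0.112  0.112  0.112  0.112  0.112  0.113  0.113
  0.113  0.114  0.114  0.115  0.115  0.184  0.185  0.185  0.185  0.186
  0.186]
```

View pics/crop.png

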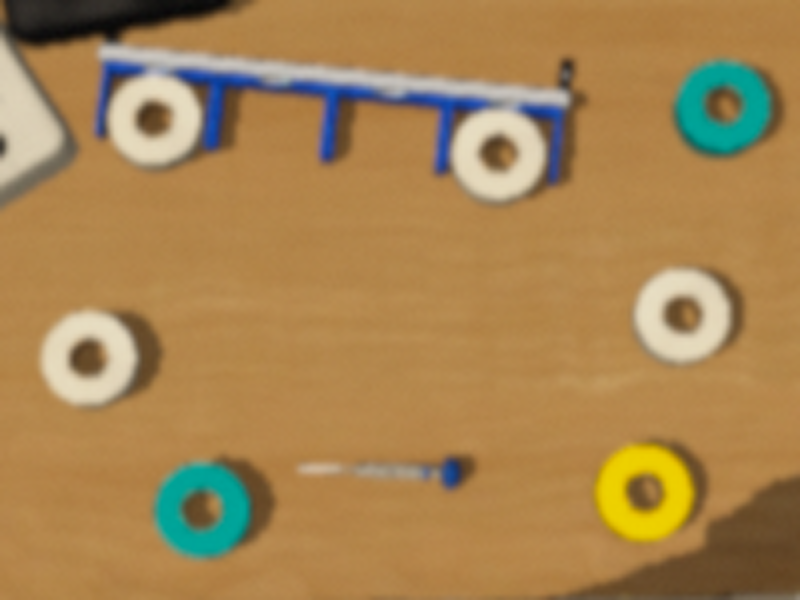

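The crop shows the white rolls I named: left spare at crop (88,357), right spare at (683,315), and two empty middle cells around crop x 270 and 390. First I'll move towards the right spare.

step_arm(
  deltas=[
    [[0, 0, 21.5], [19.9, -25.9, 3], 1],
    [[0, 0, 21.5], [19.9, -25.9, 3], 1],
    [[0, 0, 21.5], [19.9, -25.9, 3], 1],
    [[0, 0, 21.5], [19.9, -25.9, 3], 1],
    [[0, 0, 21.5], [19.9, -25.9, 3], 1],
    [[0, 0, 21.5], [19.9, -25.9, 3], 1],
    [[0, 0, 21.5], [19.9, -25.9, 3], 1],
    [[0, 0, 21.5], [19.9, -25.9, 3], 1],
  ],
  squeeze=20,
)

```text
time: 1.7
tcp_pos: [0.3009, -0.3478, 0.2015]
orientation: [[0.994, -0.11, 0.001], [-0.11, -0.994, -0.0], [0.001, 0.0, -1.0]]
wrist_force: [0.7, -0.2, 0.1]
width: 0.0855
finger_force: 0.0
```

step_arm(
  deltas=[
    [[0, 0, 0], [18.2, -9.8, 13], 1],
    [[0, 0, 0], [18.2, -9.8, 13], 1],
    [[0, 0, 0], [18.2, -9.8, 13], 1],
    [[0, 0, 0], [18.2, -9.8, 13], 1],
    [[0, 0, 0], [18.2, -9.8, 13], 1],
    [[0, 0, 0], [18.2, -9.8, 13], 1],
    [[0, 0, 0], [18.2, -9.8, 13], 1],
    [[0, 0, 0], [18.2, -9.8, 13], 1],
  ],
)

```text
time: 2.5
tcp_pos: [0.4915, -0.2745, 0.0721]
orientation: [[0.993, -0.114, 0.001], [-0.114, -0.993, -0.001], [0.001, 0.001, -1.0]]
wrist_force: [0.1, 1.1, 0.3]
width: 0.085
finger_force: 0.0
```

Run:
```python
from h import *
print(env.observe()["tcp_pos"])
f=env.grab_frame("side");cv2.imwrite("pics/s1.png",cv2.resize(f["frame"][160:310,250:450],(800,600)))
```

```text
[ 0.49147868 -0.27449225  0.0721412 ]
```

View pics/s1.png

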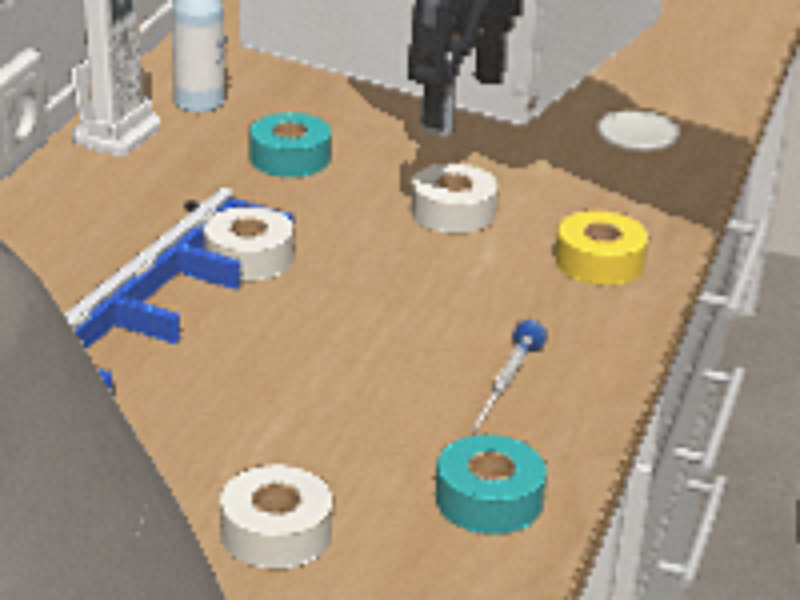

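The gripper hangs above the right white spare (crop 455,195) with nothing in between. Next I'll descend, grip lightly, and slide.

step_arm(
  deltas=[
    [[0, 0, 0], [0.2, -0.3, 4], 1],
    [[0, 0, 0], [0.2, -0.3, 6.8], 1],
    [[0, 0, 0], [0.2, -0.3, 6.8], 1],
    [[0, 0, 0], [0.2, -0.3, 6.8], 0.6],
    [[0, 0, 0], [0.2, -0.3, 6.8], 0.6],
    [[0, 0, 0], [0.2, -0.3, 6.8], 0.6],
    [[0, 0, 0], [0.2, -0.3, 6.8], 0.6],
    [[0, 0, 0], [0.2, -0.3, 6.8], 0.6],
  ],
  squeeze=20,
)

```text
time: 3.35
tcp_pos: [0.495, -0.2717, 0.0059]
orientation: [[0.994, -0.113, 0.003], [-0.113, -0.994, -0.002], [0.003, 0.002, -1.0]]
wrist_force: [-2.2, -0.8, 7.7]
width: 0.0606
finger_force: 21.7
```

step_arm(
  deltas=[
    [[0, 0, 0], [0.3, -2.6, 0], 0.6],
    [[0, 0, 0], [0.7, -5.2, 0], 0.6],
    [[0, 0, 0], [1.0, -7.8, 0], 0.6],
    [[0, 0, 0], [1.4, -10.4, 0], 0.6],
    [[0, 0, 0], [1.7, -13, 0], 0.6],
    [[0, 0, 0], [2.1, -15.6, 0], 0.6],
    [[0, 0, 0], [2.4, -18.2, 0], 0.6],
    [[0, 0, 0], [2.8, -20.8, 0], 0.6],
  ],
)

```text
time: 4.15
tcp_pos: [0.5469, -0.0669, 0.0058]
orientation: [[0.994, -0.113, 0.004], [-0.113, -0.994, -0.001], [0.004, 0.001, -1.0]]
wrist_force: [-0.9, -4.0, 6.9]
width: 0.0602
finger_force: 21.8
```

step_arm(
  deltas=[
    [[0, 0, 0], [0, 0, 0], 0.6],
    [[0, 0, 0], [0, 0, 0], 0.6],
  ],
)

```text
time: 4.35
tcp_pos: [0.5471, -0.0665, 0.0058]
orientation: [[0.994, -0.112, 0.004], [-0.112, -0.994, 0.0], [0.004, -0.0, -1.0]]
wrist_force: [0.3, 3.9, 8.1]
width: 0.0604
finger_force: 21.9
```

Run:
```python
from h import *
f=env.grab_frame("side");cv2.imwrite("pics/s2.png",cv2.resize(f["frame"][160:310,250:450],(800,600)))
```

```text
(no output)
```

View pics/s2.png

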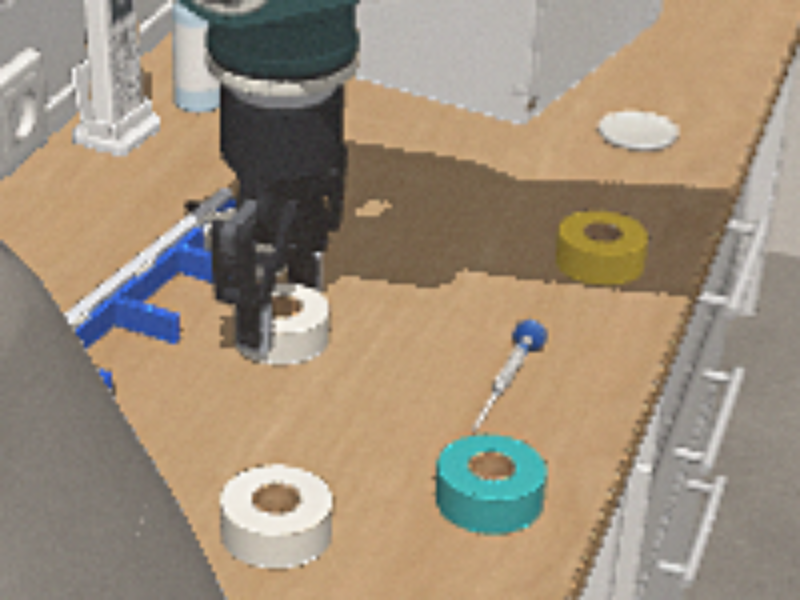

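The roll sits between the fingers in front of the rack, at about crop (288,320). I'll check its lateral offset against the cell with the side camera before entering.

Run:
```python
from h import *
from scipy.optimize import least_squares
for cam in("side","top"):
    f=env.grab_frame(cam);c=cloud(f)
    hsv=cv2.cvtColor(f["frame"],cv2.COLOR_BGR2HSV)
    print(cam,[(np.round(r["point"],3).tolist(),round(r["score"],2)) for n in("spare_1","cell_a") for r in env.tip_of(cam,n)])
    top=(c[...,2]>.021)&(c[...,2]<.030)&(hsv[...,1]<70)&(hsv[...,2]>120)
    for n,g in dict(spR=(.547,-.067),stkR=(.606,-.156),spL=(.474,.12)).items():
        p=c[top&(np.hypot(c[...,0]-g[0],c[...,1]-g[1])<.042)][:,:2]
        if len(p)<20: print(n,len(p));continue
        # annulus 31/~12mm fit: all pts within ring
        e=lambda q:np.maximum(np.hypot(*(p-q).T)-.031,0)+np.maximum(.012-np.hypot(*(p-q).T),0)
        print(n,len(p),least_squares(e,g,diff_step=1e-3).x.round(4),p.mean(0).round(4))
    x=np.array([.9937,-.1125]);y=-np.array([-.1125,-.9937])
    b=(abs(hsv[...,0].astype(int)-112)<14)&(hsv[...,1]>130)&(c[...,2]>.014)&(c[...,2]<.024)
    X=c[...,:2]@x;Y=c[...,:2]@y
    m=b&(X>.6)&(X<.64)&(abs(Y)<.2)
    for lo,hi in((-.15,-.08),(-.08,-.0),(0,.07),(.08,.14)):
        k=m&(Y>lo)&(Y<hi);print(lo,k.sum(),np.round(np.percentile(Y[k],[5,50,95]),4) if k.sum() else "")
```

```text
side [([0.376, -0.24, 0.001], 0.9), ([0.473, 0.122, -0.003], 0.67), ([0.55, -0.068, -0.0], 0.66), ([0.607, -0.154, 0.004], 0.59), ([0.622, -0.0, 0.002], 0.58), ([0.616, -0.077, 0.001], 0.48)]
spR 137 [ 0.5438 -0.0654] [ 0.5337 -0.0653]
stkR 46 [ 0.6148 -0.1504] [ 0.6279 -0.1543]
spL 353 [0.4743 0.1212] [0.473  0.1237]
-0.15 0 
-0.08 18 [-0.0496 -0.0444 -0.0412]
0 44 [0.0282 0.0332 0.0361]
0.08 8 [0.1061 0.1095 0.1113]
top [([0.632, -0.305, -0.003], 0.86), ([0.374, -0.24, 0.001], 0.75), ([0.474, 0.12, -0.004], 0.56), ([0.549, -0.067, 0.001], 0.48), ([0.607, -0.159, -0.002], 0.66), ([0.639, 0.078, -0.003], 0.45)]
spR 84 [ 0.5449 -0.0656] [ 0.5248 -0.067 ]
stkR 96 [ 0.6121 -0.157 ] [ 0.6068 -0.17  ]
spL 282 [0.4741 0.1207] [0.4739 0.1211]
-0.15 0 
-0.08 0 
0 0 
0.08 23 [0.1092 0.1111 0.1137]
```

step_arm(
  deltas=[
    [[0, 0, 0], [0.9, 0.1, 0], 0.6],
    [[0, 0, 0], [1.8, 0.1, 0], 0.6],
    [[0, 0, 0], [2.7, 0.1, 0], 0.6],
    [[0, 0, 0], [3.6, 0.1, 0], 0.6],
    [[0, 0, 0], [3.6, 0.1, 0], 0.6],
  ],
)

```text
time: 5.2
tcp_pos: [0.5833, -0.0728, 0.0059]
orientation: [[0.994, -0.113, 0.004], [-0.113, -0.994, -0.001], [0.004, 0.0, -1.0]]
wrist_force: [3.3, -0.1, 6.2]
width: 0.0605
finger_force: 22.0
```

Smooth entry. I'll open slightly, back off, close and push.

step_arm(
  deltas=[
    [[0, 0, 0], [0, 0, 0], 0.84],
    [[0, 0, 0], [0, 0, 0], 0.84],
    [[0, 0, 0], [-2.5, 0, 0], 0.84],
    [[0, 0, 0], [-5, 0, 0], 0.84],
    [[0, 0, 0], [-6.5, 0, -0.3], 0.84],
    [[0, 0, 0], [-6.5, 0, -0.3], 0],
    [[0, 0, 0], [-6.5, 0, -0.3], 0],
    [[0, 0, 0], [-6.5, 0, -0.3], 0],
  ],
)

```text
time: 6.0
tcp_pos: [0.5173, -0.0651, 0.0065]
orientation: [[0.994, -0.113, 0.001], [-0.113, -0.994, -0.0], [0.001, 0.0, -1.0]]
wrist_force: [-0.2, -0.1, 0.2]
width: 0.0283
finger_force: 0.0
```

step_arm(
  deltas=[
    [[0, 0, 0], [0, 0, 0], 0],
    [[0, 0, 0], [0, 0, 0], 0],
    [[0, 0, 0], [0, 0, 0], 0],
  ],
)

```text
time: 6.3
tcp_pos: [0.5167, -0.0651, 0.0061]
orientation: [[0.994, -0.113, -0.0], [-0.113, -0.994, 0.0], [-0.0, 0.0, -1.0]]
wrist_force: [0.7, 0.8, -0.4]
width: -0.0001
finger_force: 0.0
```

Run:
```python
from h import *
for cam in ("side","top"):
    f=env.grab_frame(cam)
    print(cam,[(np.round(r["point"],3).tolist(),round(r["score"],2)) for n in("spare_1","stock_1") for r in env.tip_of(cam,n)])
    if cam=="side":cv2.imwrite("pics/s3.png",cv2.resize(f["frame"][160:310,250:450],(800,600)))
```

```text
side [([0.37, 0.051, -0.0], 0.8), ([0.473, 0.122, -0.0], 0.76), ([0.377, -0.24, 0.001], 0.65), ([0.584, -0.075, 0.0], 0.61), ([0.632, -0.307, 0.003], 0.52), ([0.605, -0.152, 0.002], 0.62)]
top [([0.629, -0.306, -0.0], 0.91), ([0.473, 0.119, -0.005], 0.87), ([0.374, -0.242, 0.0], 0.69), ([0.372, 0.046, 0.004], 0.44), ([0.394, -0.452, 0.003], 0.73), ([0.636, 0.076, 0.003], 0.56), ([0.605, -0.154, 0.0], 0.56)]
```

View pics/s3.png

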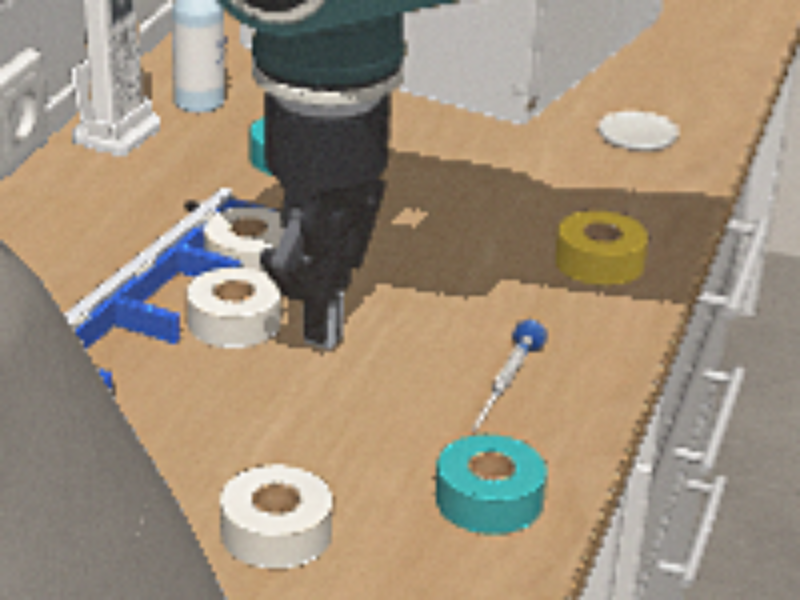

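The roll (crop 235,305) is in the mouth of its cell, and the shut fingers are behind it. I'll push it home.

step_arm(
  deltas=[
    [[0, 0, 0], [1.5, 0, 0], 0],
    [[0, 0, 0], [2.5, 0, 0], 0],
    [[0, 0, 0], [3.3, 0, 0], 0],
    [[0, 0, 0], [4, 0, 0], 0],
    [[0, 0, 0], [4.6, 0, 0], 0],
    [[0, 0, 0], [5, 0, 0], 0],
    [[0, 0, 0], [5.3, 0, 0], 0],
    [[0, 0, 0], [5.3, 0, 0], 0],
  ],
)

```text
time: 7.4
tcp_pos: [0.5694, -0.0711, 0.0063]
orientation: [[0.994, -0.113, 0.0], [-0.113, -0.994, -0.0], [0.0, 0.0, -1.0]]
wrist_force: [0.2, 0.1, -0.0]
width: -0.0
finger_force: 0.0
```

step_arm(
  deltas=[
    [[0, 0, 0], [0.3, 0, 0], 0],
    [[0, 0, 0], [0.5, 0, 0], 0],
  ],
)

```text
time: 7.6
tcp_pos: [0.5743, -0.0716, 0.0063]
orientation: [[0.994, -0.113, 0.0], [-0.113, -0.994, 0.0], [0.0, -0.0, -1.0]]
wrist_force: [0.5, -0.4, -0.4]
width: -0.0001
finger_force: 0.1
```

Run:
```python
from h import *
for cam in ("side","top"):
    f=env.grab_frame(cam)
    print(cam,[(np.round(r["point"],3).tolist(),round(r["score"],2)) for n in("spare_1",) for r in env.tip_of(cam,n) if r["point"][0]>.55])
```

```text
side [([0.616, -0.076, -0.002], 0.67), ([0.636, -0.304, 0.002], 0.44), ([0.625, -0.004, 0.004], 0.22)]
top [([0.632, -0.309, -0.002], 0.81), ([0.636, 0.078, -0.003], 0.58)]
```

step_arm(
  deltas=[
    [[0, 0, 0], [0.2, 0, 0], 0],
    [[0, 0, 0], [0.3, 0, 0], 0],
    [[0, 0, 0], [0.3, 0, 0], 0],
  ],
)

```text
time: 8.1
tcp_pos: [0.5756, -0.0717, 0.0061]
orientation: [[0.994, -0.113, -0.004], [-0.113, -0.994, 0.001], [-0.004, -0.0, -1.0]]
wrist_force: [-17.3, 2.9, 10.6]
width: -0.0003
finger_force: 8.8
```

step_arm(
  deltas=[
    [[0, 0, 0], [-2, 0, 0], 0],
    [[0, 0, 0], [-5, 0, -3], 0],
    [[0, 0, 0], [-6, 0, -7], 1],
    [[0, 0, 0], [-9, -4.5, -7], 1],
    [[0, 0, 0], [-12.5, -9, -7], 1],
    [[0, 0, 0], [-12.5, -13.5, -7], 1],
    [[0, 0, 0], [-12.5, -18, -7], 1],
    [[0, 0, 0], [-12.5, -18, -7], 1],
  ],
)

```text
time: 8.9
tcp_pos: [0.4732, 0.1256, 0.0768]
orientation: [[0.994, -0.109, 0.001], [-0.109, -0.994, 0.001], [0.001, -0.001, -1.0]]
wrist_force: [0.2, -0.3, 0.4]
width: 0.0848
finger_force: 0.0
```

step_arm(
  deltas=[
    [[0, 0, 0], [0, 0, 0], 1],
    [[0, 0, 0], [0, 0, 0], 1],
  ],
)

```text
time: 9.1
tcp_pos: [0.4734, 0.1204, 0.0762]
orientation: [[0.994, -0.114, -0.0], [-0.114, -0.994, -0.0], [-0.0, 0.0, -1.0]]
wrist_force: [0.1, -0.4, 0.3]
width: 0.0855
finger_force: 0.0
```

step_arm(
  deltas=[
    [[0, 0, 0], [0, 0, 4], 1],
    [[0, 0, 0], [0, 0, 7.1], 1],
    [[0, 0, 0], [0, 0, 7.1], 1],
    [[0, 0, 0], [0, 0, 7.1], 0.6],
    [[0, 0, 0], [0, 0, 7.1], 0.6],
    [[0, 0, 0], [0, 0, 7.1], 0.6],
    [[0, 0, 0], [0, 0, 7.1], 0.6],
    [[0, 0, 0], [0, 0, 7.1], 0.6],
  ],
  squeeze=20,
)

```text
time: 9.9
tcp_pos: [0.4745, 0.1209, 0.0073]
orientation: [[0.994, -0.113, 0.003], [-0.113, -0.994, -0.0], [0.003, -0.0, -1.0]]
wrist_force: [-1.1, -3.4, 7.3]
width: 0.0601
finger_force: 22.3
```

step_arm(
  deltas=[
    [[0, 0, 0], [1.0, 1.5, 0], 0.6],
    [[0, 0, 0], [2.5, 3.5, 0], 0.6],
    [[0, 0, 0], [4, 5.5, 0], 0.6],
    [[0, 0, 0], [6, 7.5, 0], 0.6],
    [[0, 0, 0], [8, 9.3, 0], 0.6],
    [[0, 0, 0], [9.3, 10.2, 0], 0.6],
    [[0, 0, 0], [9.3, 10.2, 0], 0.6],
    [[0, 0, 0], [9.3, 10.2, 0], 0.6],
  ],
)

```text
time: 10.7
tcp_pos: [0.556, 0.0084, 0.0074]
orientation: [[0.993, -0.114, 0.004], [-0.114, -0.993, -0.001], [0.004, 0.0, -1.0]]
wrist_force: [2.3, -2.7, 6.4]
width: 0.0603
finger_force: 22.2
```

step_arm(
  deltas=[
    [[0, 0, 0], [0.9, 0, 0], 0.6],
    [[0, 0, 0], [1.8, 0, 0], 0.6],
    [[0, 0, 0], [2.7, 0, 0], 0.6],
    [[0, 0, 0], [3.6, 0, 0], 0.6],
    [[0, 0, 0], [3.6, 0, 0], 0.6],
  ],
)

```text
time: 11.2
tcp_pos: [0.5919, 0.0049, 0.0074]
orientation: [[0.994, -0.113, 0.003], [-0.113, -0.994, -0.0], [0.003, -0.0, -1.0]]
wrist_force: [3.1, 0.6, 5.0]
width: 0.0608
finger_force: 22.3
```

step_arm(
  deltas=[
    [[0, 0, 0], [0, 0, 0], 0.84],
    [[0, 0, 0], [0, 0, 0], 0.84],
    [[0, 0, 0], [-2.5, 0, 0], 0.84],
    [[0, 0, 0], [-5, 0, 0], 0.84],
    [[0, 0, 0], [-6.5, 0, -0.1], 0.84],
    [[0, 0, 0], [-6.5, 0, -0.1], 0],
    [[0, 0, 0], [-6.5, 0, -0.1], 0],
    [[0, 0, 0], [-6.5, 0, -0.1], 0],
  ],
)

```text
time: 12.0
tcp_pos: [0.5261, 0.0124, 0.0066]
orientation: [[0.994, -0.113, 0.001], [-0.113, -0.994, -0.0], [0.001, -0.0, -1.0]]
wrist_force: [-0.3, 0.6, -0.1]
width: 0.0282
finger_force: 0.0
```

step_arm(
  deltas=[
    [[0, 0, 0], [0, 0, 0], 0],
    [[0, 0, 0], [0, 0, 0], 0],
    [[0, 0, 0], [0, 0, 0], 0],
  ],
)

```text
time: 12.3
tcp_pos: [0.5256, 0.0125, 0.0062]
orientation: [[0.994, -0.113, -0.0], [-0.113, -0.994, 0.0], [-0.0, 0.0, -1.0]]
wrist_force: [0.4, -0.6, -0.1]
width: 0.0006
finger_force: 0.0
```

Run:
```python
from h import *
for cam in ("side","top"):
    f=env.grab_frame(cam)
    print(cam,[(np.round(r["point"],3).tolist(),round(r["score"],2)) for n in("spare_1","stock_1") for r in env.tip_of(cam,n)])
    if cam=="top":cv2.imwrite("pics/t4.png",cv2.resize(f["frame"][170:320,220:420],(800,600)))
```

```text
side [([0.376, -0.24, 0.003], 0.9), ([0.59, 0.008, -0.001], 0.85), ([0.618, -0.078, -0.002], 0.74), ([0.371, 0.051, 0.0], 0.6)]
top [([0.375, -0.24, -0.001], 0.92), ([0.634, -0.306, 0.001], 0.83), ([0.62, -0.079, -0.002], 0.63), ([0.605, -0.155, 0.004], 0.66), ([0.634, 0.077, 0.003], 0.58)]
```

View pics/t4.png

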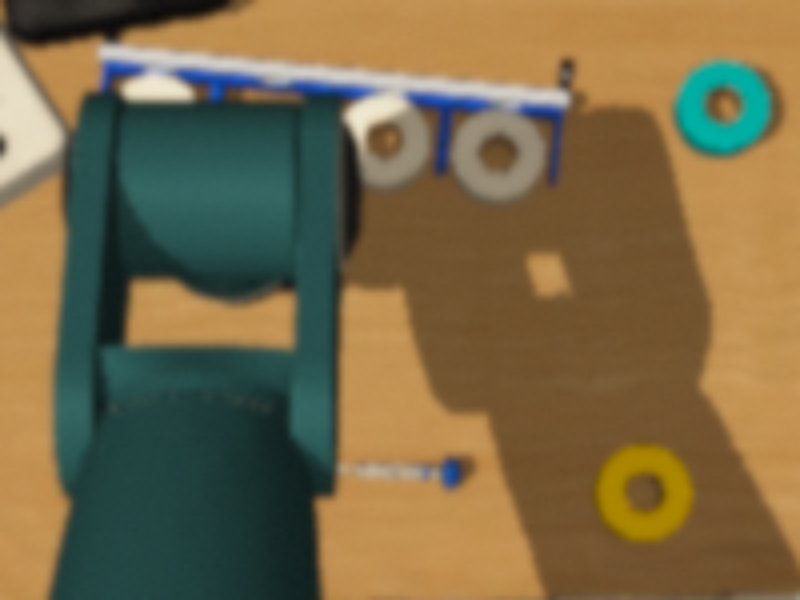

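The first roll (crop 385,140) is home beside the stock roll, and the arm hides the second. I'll push the second home.

step_arm(
  deltas=[
    [[0, 0, 0], [1.5, 0, 0], 0],
    [[0, 0, 0], [2.5, 0, 0], 0],
    [[0, 0, 0], [3.3, 0, 0], 0],
    [[0, 0, 0], [4, 0, 0], 0],
    [[0, 0, 0], [4.6, 0, 0], 0],
    [[0, 0, 0], [5, 0, 0], 0],
    [[0, 0, 0], [5.3, 0, 0], 0],
    [[0, 0, 0], [5.6, 0, 0], 0],
  ],
)

```text
time: 13.4
tcp_pos: [0.5811, 0.0061, 0.0063]
orientation: [[0.994, -0.113, -0.0], [-0.113, -0.994, 0.0], [-0.0, -0.0, -1.0]]
wrist_force: [0.0, 0.4, -0.2]
width: 0.0002
finger_force: 0.1
```

step_arm(
  deltas=[
    [[0, 0, 0], [0.2, 0, 0], 0],
    [[0, 0, 0], [0.2, 0, 0], 0],
  ],
)

```text
time: 13.6
tcp_pos: [0.5832, 0.0059, 0.0063]
orientation: [[0.994, -0.113, 0.0], [-0.113, -0.994, -0.0], [0.0, -0.0, -1.0]]
wrist_force: [-0.2, -0.1, -1.2]
width: -0.0002
finger_force: 0.0
```

step_arm(
  deltas=[
    [[0, 0, 0], [0.2, 0, 0], 0],
    [[0, 0, 0], [0.3, 0, 0], 0],
    [[0, 0, 0], [0.3, 0, 0], 0],
  ],
)

```text
time: 13.9
tcp_pos: [0.5856, 0.0056, 0.0063]
orientation: [[0.994, -0.113, -0.001], [-0.113, -0.994, 0.0], [-0.001, 0.0, -1.0]]
wrist_force: [-4.5, 0.8, 2.8]
width: 0.0
finger_force: 2.5
```

Contact with the back stop. I'll retreat and inspect.

step_arm(
  deltas=[
    [[0, 0, 0], [-3, 0, 0], 0],
    [[0, 0, 0], [-6, 0, -3], 0],
    [[0, 0, 0], [-9, 0, -8], 0],
    [[0, 0, 0], [-14, 4, -12], 0],
    [[0, 0, 0], [-18, 9, -15], 0],
    [[0, 0, 0], [-20, 14, -15], 0],
    [[0, 0, 0], [-22, 19, -15], 0],
    [[0, 0, 0], [-22, 24, -15], 0],
  ],
)

```text
time: 14.7
tcp_pos: [0.3564, -0.1612, 0.1544]
orientation: [[0.994, -0.112, 0.003], [-0.112, -0.994, -0.001], [0.003, 0.001, -1.0]]
wrist_force: [1.0, -1.3, -0.4]
width: 0.0002
finger_force: 0.0
```

step_arm(
  deltas=[
    [[0, 0, 0], [0, 5, 0], 0],
    [[0, 0, 0], [0, 10, 0], 0],
    [[0, 0, 0], [0, 10, 0], 0],
    [[0, 0, 0], [0, 10, 0], 0],
  ],
)

```text
time: 15.1
tcp_pos: [0.3459, -0.2605, 0.1529]
orientation: [[0.993, -0.116, -0.0], [-0.116, -0.993, 0.001], [-0.0, -0.001, -1.0]]
wrist_force: [0.9, 0.7, -0.2]
width: -0.0004
finger_force: 0.0
```

Run:
```python
from h import *
f=env.grab_frame("top");cv2.imwrite("pics/t5.png",cv2.resize(f["frame"][170:320,220:420],(800,600),interpolation=cv2.INTER_CUBIC))
for n in("spare_1","cell_a","screwdriver","screw_box","oil_pen","lens_blank"):
    print(n,[(np.round(r["point"],3).tolist(),round(r["score"],2)) for r in env.tip_of("top",n)])
c=cloud(f);x=np.array([.9937,-.1125]);y=np.array([.1125,.9937])
hsv=cv2.cvtColor(f["frame"],cv2.COLOR_BGR2HSV)
X=c[...,:2]@x;Y=c[...,:2]@y
m=(hsv[...,1]<80)&(hsv[...,2]>90)&(c[...,2]>.018)&(c[...,2]<.032)&(X>.57)&(X<.650)
for y0 in(-.084,-.006,.0715,.149):
    k=m&(abs(Y-y0)<.034);print(y0,k.sum(),"front",np.percentile(X[k],2).round(4),"y",(np.percentile(Y[k],[3,97]).mean()-y0).round(4))
```

```text
spare_1 [([0.632, -0.305, -0.002], 0.98), ([0.374, 0.046, 0.001], 0.88), ([0.628, 0.001, -0.001], 0.73), ([0.618, -0.08, 0.002], 0.72), ([0.374, -0.239, 0.001], 0.36)]
cell_a [([0.637, 0.08, -0.005], 0.7), ([0.626, 0.002, 0.0], 0.68), ([0.609, -0.158, -0.001], 0.65), ([0.617, -0.08, -0.003], 0.65)]
screwdriver [([0.524, 0.316, -0.001], 0.64), ([0.396, -0.073, -0.0], 0.61)]
screw_box [([0.399, 0.319, -0.001], 0.84), ([0.636, 0.081, -0.006], 0.25)]
oil_pen [([0.524, 0.314, 0.002], 0.77)]
lens_blank [([0.397, -0.449, 0.004], 0.84)]
-0.084 338 front 0.5899 y 0.0004
-0.006 337 front 0.5918 y -0.0002
0.0715 332 front 0.5927 y 0.0028
0.149 337 front 0.5927 y -0.0012
```

View pics/t5.png

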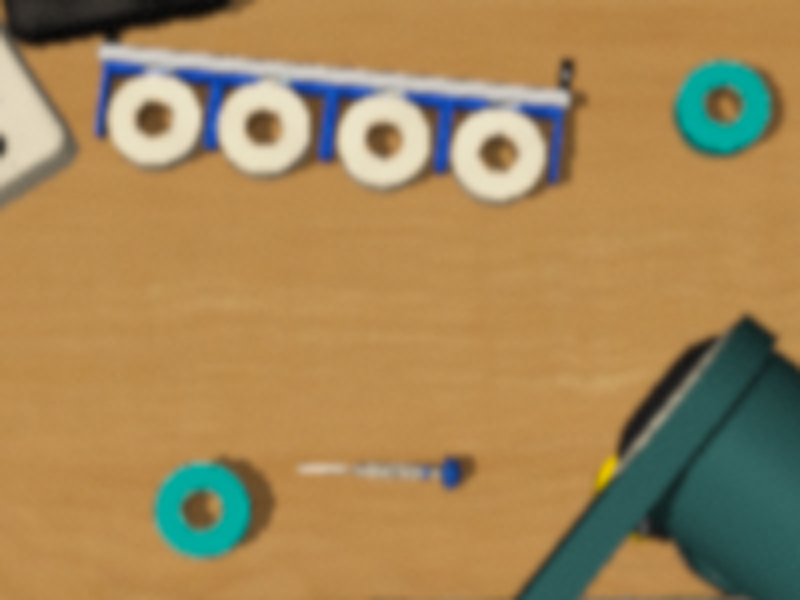

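All four rolls are home (crop 155,120; 264,127; 384,140; 498,153). The bystanders haven't moved, and the arm is clear.

```bash
python3 -c "
from station import env
print(env.job_done())"
```

```text
the job is handed in; nothing more can be done
None
```

I slid both spare white rolls home into the two empty middle cells and handed the job in at about 15 s; the last picture showed all four rolls home and the bystanders where they were, but the hand-in returned no verdict.

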